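# Charge the microscope's battery pack

## Task

A grey battery pack stands on end just in front of the charging dock. Without picking it up, push it over so that it pivots on the front edge of the dock's deck and lies flat on the deck, then push it endways into the bay, past the sprung ball in the bay's side, until it clicks and is fully home against the back stop. Leave the bottle, the bowl and the small flat pack beside the dock where they are.

Things in the scene. Friction and masses are not known exactly. Their poses are not given: they have to be found in the camera images.
- dock: Charging dock, fixed to the table. Origin: on the table, under the middle of the deck's front edge. x axis: level, the way the pack is pushed; z up; y level, left of the push. Flat white deck, top 20 mm above the table, x 0 to 245, 116 wide, with a sharp front edge at x 0; bare apron from x 0 to 90, then the mouth and bay (centred on y 0, no roof).
- deck_edge (a point): Middle of the deck's front edge, on top: dock x 0, y 0, 20 mm above the table. The pack pivots over this edge.
- bay_mouth (a point): Start of the bay's straight channel: dock x 130, y 0, 42 mm above the table. Two aluminium wings flare in to it from about 105 mm wide at x 92. From here to x 205 the channel is 71 mm wide, between walls 8 mm thick whose tops are 56 mm above the table.
- bay_end (a point): Centre of the bay's back stop face: dock x 205, y 0, 42 mm above the table; the top end face of the pack meets it when home. Behind it a housing 72 mm high, x 205 to 245.
- pack: Grey battery pack, loose, 0.3 to 0.65 kg, 44 (its x) x 68 (its y) x 120 mm (its z). Starts upright. Origin: centre of its foot. Its x axis starts within 0.15 rad of the dock's x, its broad face 4 to 17 mm short of the deck's edge. It falls over by itself once it leans about 30 degrees, and lies with its top towards the bay, foot end overhanging the edge about 20 mm, upper face 64 mm above the table.
- pack_top (a point): Centre of the pack's top end face, 120 mm from the foot; this end, with chamfered corners, enters the bay. Each narrow side has a 6 mm deep groove across it, 73 to 95 mm from the foot, for the ball. Home, the pack lies at dock x 85 to 205: its foot end stands free over the apron, where it can be pushed.
- side_ball (a joint): Sprung steel ball, radius 12 mm, in the bay wall on the dock's -y side, at dock x 170, 42 mm above the table. Value (m): how far it is pushed back; 0 = standing 6 mm into the channel. Pushed back 2.5 to 6 mm while the pack's side rides over it; springs out (below 2 mm) into the groove when the pack is home. Pushing past takes about 5 to 15 N (steady, slow push).
- saline: Bystander: white-capped bottle, 52 mm across, 130 mm high, standing; origin at the centre of its foot.
- gallipot: Bystander: small steel bowl, 70 mm across, 50 mm high; origin at the centre of its foot.
- small_pack: Bystander: small flat grey pack lying down, 36 x 75 x 22 mm; origin at the centre of its underside.

How it is judged (in metres and radians):
On the way:
1. the pack lies flat on the deck, its top towards the bay, not yet in the bay's channel past the ball (angle between pack's own z axis and vertical between 1.47 and 1.67 rad and (angle between pack's own x axis and vertical below 0.1 rad or angle between pack's own x axis and vertical above 3.04 rad) and z of pack_top in the frame of dock between 0.03 and 0.054 m and x of pack_top in the frame of dock between 0.06 and 0.165 m and y of pack_top in the frame of dock between -0.05 and 0.05 m), for 0.2 s.
At the end, for the whole second after the job is handed in: The pack lies flat and straight (within 3.5 degrees) in the bay, its top end within 3 mm of the back stop and within 4 mm of the bay's centre line, the side ball sprung out into the groove (pushed back less than 2 mm), the pack at rest (angle between pack's own z axis and vertical between 1.47 and 1.67 rad and (angle between pack's own x axis and vertical below 0.1 rad or angle between pack's own x axis and vertical above 3.04 rad) and x of pack_top in the frame of dock between 0.202 and 0.208 m and y of pack_top in the frame of dock between -0.004 and 0.004 m and z of pack_top in the frame of dock between 0.038 and 0.046 m and value of joint side_ball below 0.002 m and angle between the z axis of pack and the x axis of dock, either way round below 0.06 rad and linear speed of pack below 0.01 m/s); the robot touches nothing.
It fails at once if the pack is picked up (the centre of its foot rises above 80 mm) (height (world z) of pack above 0.08 m).
It fails at once if the saline bottle is pushed more than 30 mm away or knocked over (distance of saline from where it was at the start of the episode above 0.03 m or angle between saline's own z axis and vertical above 0.5 rad).
It fails at once if the steel bowl is pushed more than 30 mm away or knocked over (distance of gallipot from where it was at the start of the episode above 0.03 m or angle between gallipot's own z axis and vertical above 0.5 rad).
It fails at once if the small pack is pushed more than 30 mm away or knocked over (distance of small_pack from where it was at the start of the episode above 0.03 m or angle between small_pack's own z axis and vertical above 0.5 rad).
It also fails if it takes over 45 s, if anything falls off the work surface, if the arm or the gripper's body presses on something with over 40 N, if the wrist force passes 120 N, or if a joint passes its speed limit or range.

## Robot

A 6-joint arm with a two-finger parallel gripper is mounted at the origin on the work surface. World frame = base frame: x ahead of the robot, y to its left, z up, the work surface at z = 0. Lengths are in m, angles in degrees, forces in N, time in s.
With the tool pointing down it reaches from about 0.35 to 0.875 m from the base axis. Payload 4.2 kg.
Tool frame: the origin (TCP) lies at the very end of the fingers, on their centre line; the grasp point (between the pads) lies 19 mm behind it (tcp_to_grasp is the z of the grasp point in the tool frame, in m); z points along the fingers, y is the direction in which the jaws open and shut (so a half turn about z gives the same grasp; the last joint's range is limited). The gripper opens to 87 mm and grips with 3 to 60 N. Pads are 19 mm wide; open, the fingers measure 117 mm over their backs; the gripper's body (75 mm by 190 mm) begins 51 mm behind the grasp point.
Start: joints at [-60.355, 22.042, 0.453, 0, -68.411, -14.817], TCP at [0.16, -0.604, 0.223] pointing down, gripper open.
Joint ranges: [-179.83, 179.83], [-69.29, 118.12], [-61.27, 80.66], [-181.25, 117.63], [-171.15, -9.14], [-177.46, 177.46]. Speed limits (degrees/s): [159.86, 159.86, 180, 180, 180, 180].

## Interface

Orientations are given as a 3x3 rotation matrix whose columns are the frame's x, y, z axes.
In Python, from station import sense, capture, camera_params, finish_job, tcp_to_grasp gives the robot as it stands.
- The arm moves only by the shell command python3 -m inch 'ROWS'. ROWS is JSON, a list of rows, each an object of numbers: "jaw": the closure in counts, from 0 (fully open) to 255 (shut); "x", "y", "z": the shift along the world's x, y, z normalised to -1 to 1, where 1 is 0.06 m; "ax", "ay", "az": the turn, a rotation vector about the world's x, y, z normalised to -1 to 1, where 1 is 10 degrees. A call has 1 to 12 rows; each row shifts and turns the pose as measured when the row begins; what a row does not reach is not made up. A row lasts 1/8 s, in which the tool goes at most 62.5 mm and 10.7 degrees, less where a joint would pass 70% of its speed; a pose out of reach is approached as far as the arm can. A call with a number of a shift or a turn outside -1 to 1 is refused whole. A call with a gripper value outside its range is refused whole. The fingers move at their own pace and stop on an object; the grip force is fixed at half the most. Time passes only in rows, so rows that do not move let the fingers close. It gives the time, the measured TCP pose, the force and the opening at its end, in the units of the state.
- sense(): the state, without advancing time (a new reading comes with each control period).
- capture(name): name is "side" or "top"; returns the picture (384x512x3 uint8, red, green, blue); there is no depth.
- camera_params(name): a dict with "vfov" (degrees; the focal length in pixels is half the picture's height over the tangent of half this angle, whatever the lens; pixels are square), "cx", "cy" (the principal point, pixels), "R" (3x3) and "t" (3): a world point X has camera coordinates R X + t. Camera axes: x right, y down, z forward; pixel columns grow to the right and rows downward; lengths in m; the calibration is good to about 2 mm. A picture is of the moment at which its call begins. camera_params takes no time and is no camera call.
- finish_job(): hands the job in, once; it reports no verdict.
The state is a dict: "time_s": time; "joints": joint angles; "joint_velocities": joint speeds; "effort": joint torques, N m; "tcp_pos": TCP position; "ee_rot": TCP orientation; "wrist_force": force on the tool from outside, world axes, zero at the start; "moment": the same for the moment, N m; "gripper_width": opening from 0.0 (shut) to 1.0 (fully open).
Only numpy, scipy, OpenCV 4.12 (cv2) and the standard library are available. Lean on these libraries where they do the work, as an engineer would, in place of code of your own. Each camera call takes 0.05 s, during which the arm holds its last target.

## Working session

There is one attempt and no reset: what is moved stays moved. The work goes in short steps, Python scripts to look and compute and a shell command to move; the robot and the scene stay as the last step left them, time stands still between calls to the robot, and variables do not carry over. Pictures are saved under pics/ and viewed, and the job is handed in when it is done.

```bash
mkdir -p pics; ls; python3 - <<'E'
from station import *
import cv2,json
print(sense()['tcp_pos'],sense()['ee_rot'],sense()['time_s'])
for n in('side','top'):
    p=camera_params(n);print(n,p)
    cv2.imwrite(f'pics/{n}0.png',cv2.cvtColor(capture(n),cv2.COLOR_RGB2BGR))
E
```

```text
pics
[ 0.15982908 -0.60360914  0.22148927] [[-9.66728702e-01 -2.55803095e-01 -6.26310323e-04]
 [-2.55803848e-01  9.66726563e-01  2.03562990e-03]
 [ 8.47503957e-05  2.12811445e-03 -9.99997732e-01]] 0.0
side {'vfov': 48.107206437830584, 'cx': 256.7613840247476, 'cy': 192.19352090002258, 'R': array([[ 0.99258718, -0.12142213, -0.00523057],
       [-0.07515102, -0.57937429, -0.81158965],
       [ 0.09551448,  0.80596656, -0.58420449]]), 't': array([-0.58098335,  0.12470267,  0.8094743 ])}
top {'vfov': 52.14955466807342, 'cx': 258.8644894809935, 'cy': 194.0746509612439, 'R': array([[ 0.14565905, -0.98932639,  0.00409169],
       [-0.96633639, -0.14315835, -0.21377479],
       [ 0.2120788 ,  0.02718428, -0.9768744 ]]), 't': array([-0.05500504,  0.60514171,  0.60672515])}
```

View pics/side0.png

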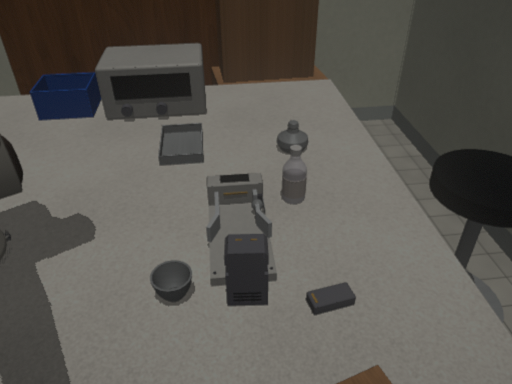

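View pics/top0.png

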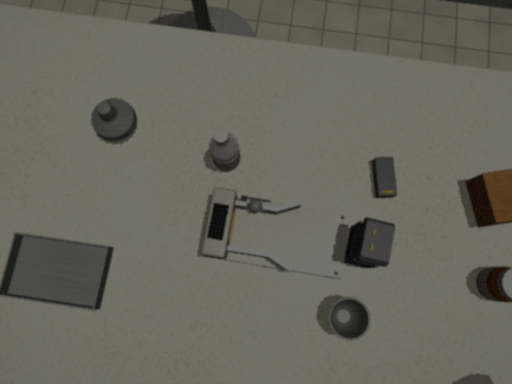

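The top view shows the dock with its bay opening to the right. The pack stands at about (372,242), the bowl at (349,318), the small pack at (385,177) and the bottle at (224,150). I'll enlarge both pictures to measure.

```bash
python3 - <<'E'
import cv2
a=cv2.imread('pics/top0.png')[130:350,190:410];a=cv2.convertScaleAbs(a,alpha=1.8)
c=cv2.resize(a[50:160,0:220][:, 100:220],None,fx=6,fy=5.4545*1.1,interpolation=3)
c=cv2.resize(a[50:150,120:220],None,fx=6,fy=6,interpolation=2)
cv2.imwrite('pics/t1.png',c)
c=cv2.resize(a[40:160,0:160],None,fx=5,fy=5,interpolation=2)
cv2.imwrite('pics/t2.png',c)
b=cv2.imread('pics/side0.png')[165:315,190:290];b=cv2.convertScaleAbs(b,alpha=1.8)
cv2.imwrite('pics/s1.png',cv2.resize(b,None,fx=4,fy=4,interpolation=2))
E
```

```text
(no output)
```

View pics/t1.png

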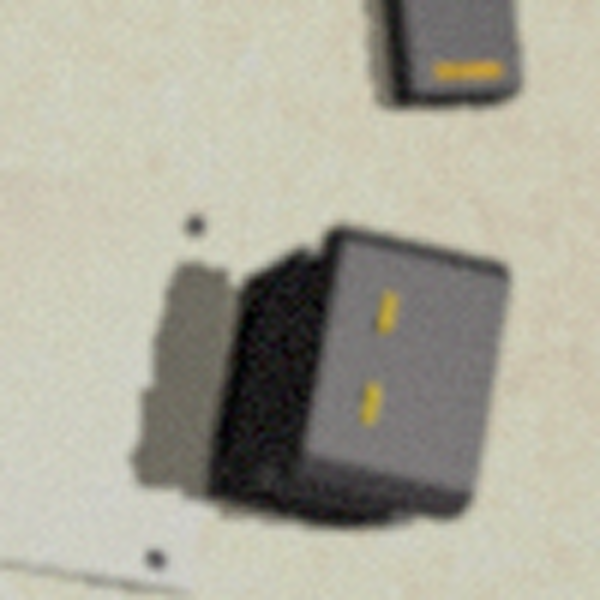

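View pics/t2.png

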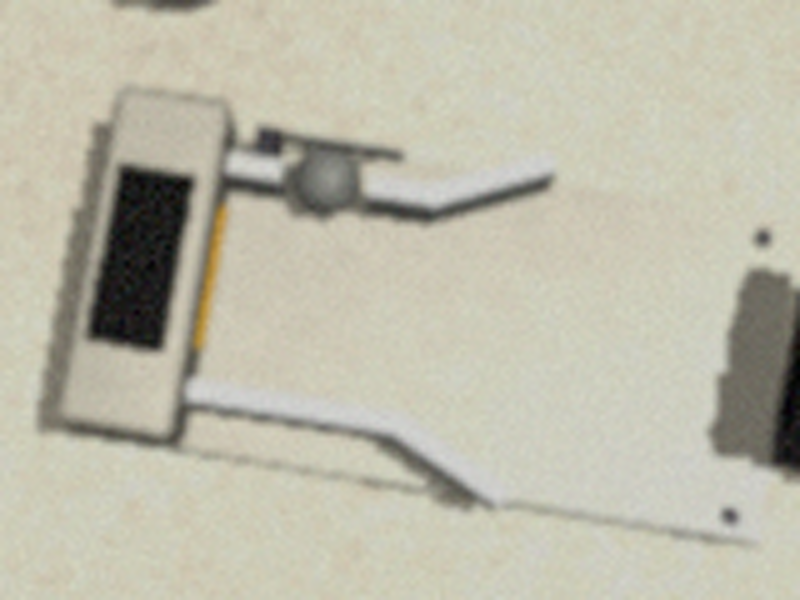

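View pics/s1.png

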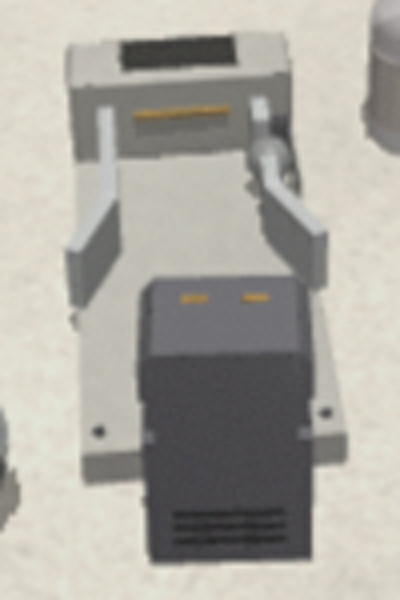

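```bash
cat > h.py <<'E'
import numpy as np
from station import camera_params
from scipy.optimize import least_squares
P={n:camera_params(n) for n in('side','top')}
def proj(n,X):
    p=P[n];c=np.atleast_2d(X)@p['R'].T+p['t'];f=192/np.tan(np.radians(p['vfov']/2))
    return np.c_[p['cx']+f*c[:,0]/c[:,2],p['cy']+f*c[:,1]/c[:,2]]
def onz(n,u,v,z):
    p=P[n];f=192/np.tan(np.radians(p['vfov']/2))
    d=p['R'].T@np.array([(u-p['cx'])/f,(v-p['cy'])/f,1]);o=-p['R'].T@p['t']
    return o+d*(z-o[2])/d[2]
def Rz(a):return np.array([[np.cos(a),-np.sin(a),0],[np.sin(a),np.cos(a),0],[0,0,1]])
def fit(obs,x0):
    def r(q):
        o=[]
        for n,(u,v),X in obs:
            o+=list(proj(n,Rz(q[2])@np.array(X)+[q[0],q[1],0])[0]-[u,v])
        return o
    s=least_squares(r,x0,loss='soft_l1');return s.x,np.round(np.array(r(s.x)).reshape(-1,2),1)
T1=lambda u,v:(310+u/6-.4,180+v/6-.4)
T2=lambda u,v:(190+u/5-.4,170+v/5-.4)
S1=lambda u,v:(190+u/4-.4,165+v/4-.4)
E
python3 - <<'E'
from h import *
for n in P: print(n,-P[n]['R'].T@P[n]['t'])
dock=[('top',T2(757,543),(0,.058,.02)),('top',T2(400,428),(.130,.0355+.008,.056)),('top',T2(430,208),(.130,-.0355,.056)),
('side',S1(83,457),(0,.058,.02)),('side',S1(347,433),(0,-.058,.02)),('side',S1(86,482),(0,.058,0)),('side',S1(347,460),(0,-.058,0)),
('top',T2(228,155),(.205,-.0395,.056)),('top',T2(190,392),(.205,.0395,.056))]
d,e=fit(dock,[.5,0,1.4]);print(d,e.tolist())
pk=[('side',S1(152,560),(-.022,.034,0)),('side',S1(311,558),(-.022,-.034,0)),('top',T1(405,372),(0,0,.12))]
q,e=fit(pk,[.5,-.2,1.4]);print(q,e.tolist())
r=Rz(-d[2])@[q[0]-d[0],q[1]-d[1],0];print('pack in dock',r,q[2]-d[2])
for X in [(.022,.034),(.022,-.034),(-.022,-.034),(-.022,.034)]:
  p=Rz(q[2])@[*X,.12]+[q[0],q[1],0];u=proj('top',p)[0];s=proj('side',p)[0];print('t1',(u+.4-[310,180])*6,'s1',(s+.4-[190,165])*4)
for nm,u,v,z,c in (('bowl',349,318,.05,'top'),('small',385,177,.022,'top'),('sal',222,140,.13,'top')):
  p=onz(c,u,v,z);print(nm,p,'dock',Rz(-d[2])@[p[0]-d[0],p[1]-d[1],0])
print(np.degrees(d[2]))
E
```

```text
side [ 0.50873164 -0.65070393  0.57106704]
top [0.46410889 0.01571977 0.72228337]
[ 0.54657758 -0.13058318  1.55304395] [[0.3, -0.0], [0.4, 1.2], [1.6, -0.5], [-0.3, -1.3], [0.5, -0.7], [-0.3, 0.4], [0.2, 0.5], [-0.5, 0.8], [-1.1, -1.3]]
[ 0.54903922 -0.15728627  1.478724  ] [[-1.0, 0.5], [0.0, -0.1], [-0.2, -0.9]]
pack in dock [-0.02665519 -0.00293527  0.        ] -0.07431995434987582
t1 [295.05320748 476.68161371] s1 [137.03344009 274.49055893]
t1 [343.0591126  218.45456862] s1 [308.3852133  270.45688975]
t1 [510.86634646 258.33802154] s1 [314.03903492 347.4970665 ]
t1 [466.70661293 518.41002653] s1 [133.23768248 351.92370924]
bowl [ 0.42566148 -0.1423286   0.05      ] dock [-0.01389001  0.12068855  0.        ]
small [ 0.68222524 -0.19056644  0.022     ] dock [-0.05756587 -0.13669107  0.        ]
sal [0.67131101 0.10312393 0.13      ] dock [ 0.23588448 -0.12056514  0.        ]
88.98286400012628
```

```bash
python3 - <<'E'
from h import *
for nm,u,v,z in (('botbase left',478,285,.0),('cap',508,283,.1),('blk left',470,205,.0),('blk bottomleft',475,226,0),('blktop',485,172,.05)):print(nm,onz('top',u,v,z))
E
python3 -m inch '[{"z":0.8},{"x":0.7,"y":0.65,"z":0.2,"az":0.93},{"x":0.7,"y":0.65,"az":0.93},{"x":0.7,"y":0.65,"az":0.93},{"x":0.7,"y":0.65,"az":0.93}]'
```

```text
botbase left [ 0.51311858 -0.37819885  0.        ]
cap [ 0.51616472 -0.3697087   0.1       ]
blk left [ 0.65822976 -0.35931736  0.        ]
blk bottomleft [ 0.61969471 -0.36976972  0.        ]
blktop [ 0.70885569 -0.35794128  0.05      ]$[0]: bad value
```

```bash
python3 -m inch '[{"jaw":0,"x":0,"y":0,"z":0.8,"ax":0,"ay":0,"az":0}]'
```

```text
time_s: 0.22
tcp_pos: [0.1591, -0.6012, 0.2649]
ee_rot: [[-0.967, -0.255, -0.005], [-0.255, 0.967, 0.013], [0.001, 0.014, -1.0]]
wrist_force: [0.1, -1.0, 0.6]
gripper_width: 1.001
```

```bash
python3 -m inch '[{"jaw":150,"x":0.7,"y":0.65,"z":0.2,"ax":0,"ay":0,"az":0.93},{"jaw":150,"x":0.7,"y":0.65,"z":0,"ax":0,"ay":0,"az":0.93},{"jaw":150,"x":0.7,"y":0.65,"z":0,"ax":0,"ay":0,"az":0.93},{"jaw":150,"x":0.7,"y":0.65,"z":0,"ax":0,"ay":0,"az":0.93},{"jaw":150,"x":0.7,"y":0.65,"z":0,"ax":0,"ay":0,"az":0.93},{"jaw":150,"x":0.7,"y":0.65,"z":0,"ax":0,"ay":0,"az":0.93}]'
```

```text
time_s: 0.98
tcp_pos: [0.4146, -0.3629, 0.2785]
ee_rot: [[-0.31, -0.951, -0.009], [-0.951, 0.31, 0.002], [0.001, 0.01, -1.0]]
wrist_force: [0.4, -1.0, -1.0]
gripper_width: 0.438
```

```bash
python3 -m inch '[{"jaw":150,"x":0.7,"y":0.65,"z":0,"ax":0,"ay":0,"az":0.8},{"jaw":150,"x":0.7,"y":0.65,"z":0,"ax":0,"ay":0,"az":0.8},{"jaw":150,"x":0.7,"y":0.65,"z":0,"ax":0.05,"ay":0.05,"az":0},{"jaw":150,"x":0,"y":0,"z":0,"ax":0,"ay":0,"az":0}]'
```

```text
time_s: 1.48
tcp_pos: [0.5456, -0.238, 0.2761]
ee_rot: [[-0.02, -1.0, -0.022], [-1.0, 0.02, 0.01], [-0.009, 0.022, -1.0]]
wrist_force: [-1.6, -0.4, -1.4]
gripper_width: 0.412
```

```bash
python3 -m inch '[{"jaw":150,"x":0.05,"y":0,"z":-1,"ax":-0.06,"ay":-0.13,"az":0},{"jaw":150,"x":0,"y":0,"z":-1,"ax":0,"ay":0,"az":0},{"jaw":150,"x":0,"y":0,"z":-0.7,"ax":0,"ay":0,"az":0},{"jaw":150,"x":0,"y":0,"z":-0.2,"ax":0,"ay":0,"az":0}]'
python3 - <<'E'
from station import *
import cv2
for n in('side','top'): cv2.imwrite(f'pics/{n}1.png',cv2.convertScaleAbs(cv2.cvtColor(capture(n),cv2.COLOR_RGB2BGR),alpha=1.6))
E
```

```text
time_s: 1.98
tcp_pos: [0.5471, -0.239, 0.0991]
ee_rot: [[-0.021, -1.0, 0.005], [-1.0, 0.021, -0.002], [0.002, -0.005, -1.0]]
wrist_force: [-0.8, -0.7, 0.5]
gripper_width: 0.417
```

View pics/side1.png

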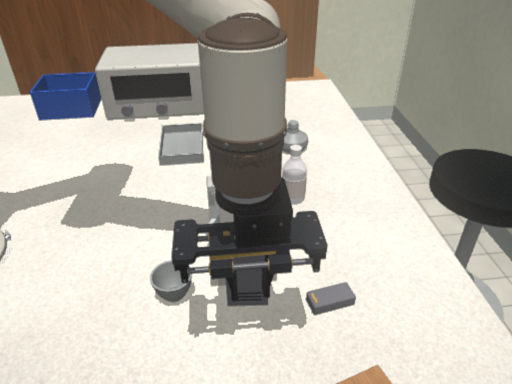

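View pics/top1.png

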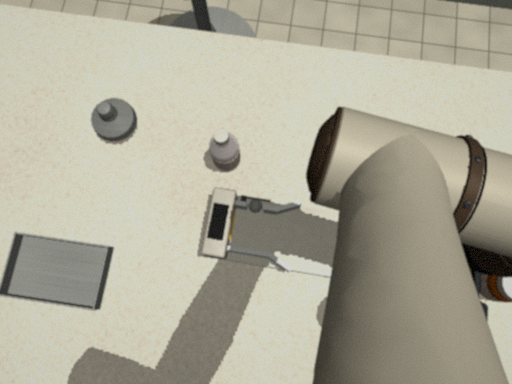

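The gripper, at about (248,250) in the side view, is square behind the pack. The bowl and small pack are clear of it. Next I close the gap and push in slow steps.

```bash
python3 -m inch '[{"jaw":150,"x":0,"y":0.35,"z":-0.07,"ax":0,"ay":0,"az":0},{"jaw":150,"x":0,"y":0.25,"z":0,"ax":0,"ay":0,"az":0},{"jaw":150,"x":0,"y":0.15,"z":0,"ax":0,"ay":0,"az":0}]'
python3 -m inch '[{"jaw":150,"x":0,"y":0.15,"z":0,"ax":0,"ay":0,"az":0},{"jaw":150,"x":0,"y":0.15,"z":0,"ax":0,"ay":0,"az":0}]'
```

```text
time_s: 2.45
tcp_pos: [0.5517, -0.1929, 0.1018]
ee_rot: [[-0.021, -1.0, 0.017], [-1.0, 0.02, -0.005], [0.005, -0.017, -1.0]]
wrist_force: [0.5, -0.1, -0.6]
gripper_width: 0.41
time_s: 2.7
tcp_pos: [0.5529, -0.1735, 0.1037]
ee_rot: [[-0.019, -1.0, 0.021], [-1.0, 0.019, -0.006], [0.005, -0.021, -1.0]]
wrist_force: [0.5, -0.2, 0.9]
gripper_width: 0.413
```

```bash
python3 -m inch '[{"jaw":150,"x":0,"y":0.15,"z":0,"ax":0,"ay":0,"az":0},{"jaw":150,"x":0,"y":0.15,"z":0,"ax":0,"ay":0,"az":0}]';python3 - <<'E'
from station import *
import cv2
for n in('side',): cv2.imwrite(f'pics/{n}2.png',cv2.convertScaleAbs(cv2.cvtColor(capture(n),cv2.COLOR_RGB2BGR),alpha=1.6))
E
```

```text
time_s: 2.95
tcp_pos: [0.5532, -0.1543, 0.1041]
ee_rot: [[-0.019, -1.0, 0.022], [-1.0, 0.019, -0.006], [0.006, -0.022, -1.0]]
wrist_force: [0.2, -1.7, 0.9]
gripper_width: 0.413
```

View pics/side2.png

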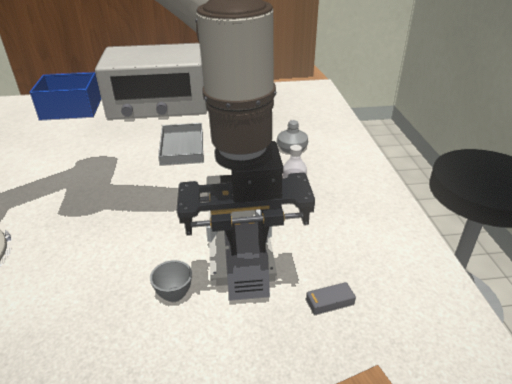

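The pack is leaning forward: its rear face runs from (250,290) up under the fingers. I keep pushing.

```bash
python3 -m inch '[{"jaw":150,"x":-0.03,"y":0.15,"z":-0.03,"ax":0,"ay":0,"az":0},{"jaw":150,"x":-0.03,"y":0.15,"z":-0.03,"ax":0,"ay":0,"az":0}]';python3 -m inch '[{"jaw":150,"x":-0.02,"y":0.15,"z":0,"ax":0,"ay":0,"az":0},{"jaw":150,"x":0,"y":0,"z":0,"ax":0,"ay":0,"az":0}]';python3 - <<'E'
from station import *
import cv2
for n in('side',): cv2.imwrite(f'pics/{n}3.png',cv2.convertScaleAbs(cv2.cvtColor(capture(n),cv2.COLOR_RGB2BGR),alpha=1.6))
E
```

```text
time_s: 3.25
tcp_pos: [0.549, -0.1344, 0.0997]
ee_rot: [[-0.019, -1.0, 0.021], [-1.0, 0.019, -0.005], [0.005, -0.021, -1.0]]
wrist_force: [1.0, 0.3, -1.1]
gripper_width: 0.414
time_s: 3.5
tcp_pos: [0.547, -0.124, 0.0992]
ee_rot: [[-0.019, -1.0, 0.019], [-1.0, 0.019, -0.005], [0.005, -0.019, -1.0]]
wrist_force: [0.0, -0.1, -0.0]
gripper_width: 0.405
```

View pics/side3.png

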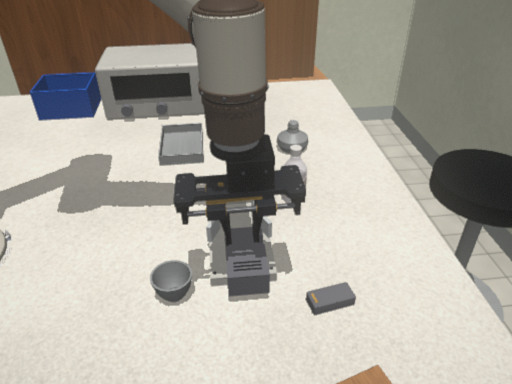

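The pack has fallen onto the deck: its foot end now faces the camera at about (248,278). I back off behind it, look again, and then lower.

```bash
python3 -m inch '[{"jaw":150,"x":0,"y":-0.6,"z":0.15,"ax":-0.03,"ay":-0.1,"az":0},{"jaw":150,"x":0,"y":-0.8,"z":0,"ax":0,"ay":0,"az":0},{"jaw":150,"x":0,"y":-0.4,"z":0,"ax":0,"ay":0,"az":0},{"jaw":150,"x":0,"y":0,"z":0,"ax":0,"ay":0,"az":0}]';python3 - <<'E'
from station import *
import cv2
for n in('side','top'):
  i=cv2.convertScaleAbs(cv2.cvtColor(capture(n),cv2.COLOR_RGB2BGR),alpha=1.6);cv2.imwrite(f'pics/{n}4.png',i)
  i=i[165:315,190:340] if n=='side' else i[170:290,190:350]
  cv2.imwrite(f'pics/{n}4c.png',cv2.resize(i,None,fx=4,fy=4,interpolation=2))
E
```

```text
time_s: 4.05
tcp_pos: [0.5476, -0.2355, 0.1087]
ee_rot: [[-0.018, -0.999, 0.039], [-1.0, 0.017, -0.011], [0.01, -0.039, -0.999]]
wrist_force: [0.8, -1.0, 0.3]
gripper_width: 0.412
```

View pics/side4c.png

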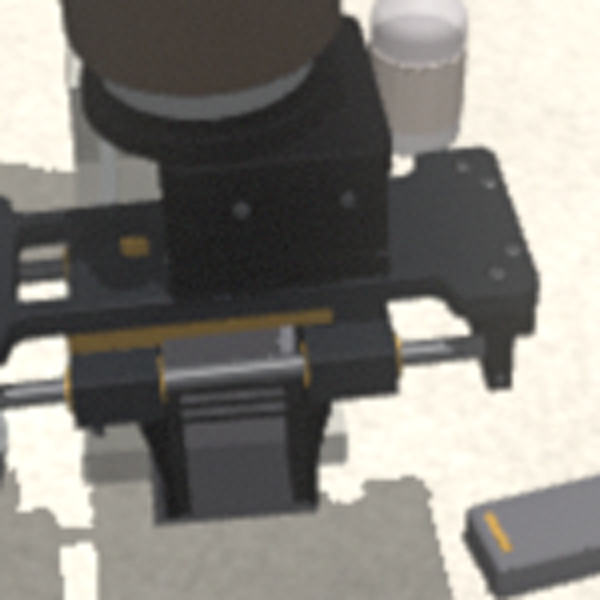

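View pics/top4c.png

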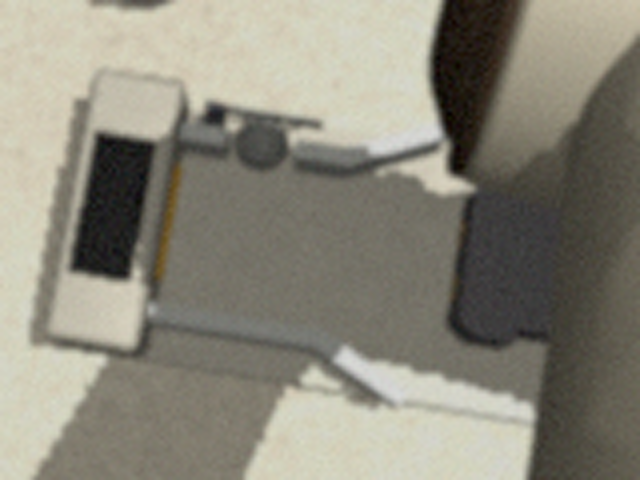

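```bash
python3 - <<'E'
from h import *
d=[.5466,-.1306,1.553]
for u,v in ((470,192),(452,325),(545,338),(490,343)):
  p=onz('top',190+u/4-.4,170+v/4-.4,.064);print(p,Rz(-d[2])@[p[0]-d[0],p[1]-d[1],0])
E
python3 -m inch '[{"jaw":150,"x":0,"y":0,"z":-0.5,"ax":0.06,"ay":0.22,"az":0},{"jaw":150,"x":0,"y":0,"z":-0.5,"ax":0,"ay":0,"az":0},{"jaw":150,"x":0,"y":0,"z":-0.25,"ax":0,"ay":0,"az":0},{"jaw":150,"x":0,"y":0,"z":0,"ax":0,"ay":0,"az":0}]'
```

```text
[ 0.57860122 -0.05284088  0.064     ] [ 0.07831628 -0.03061239  0.        ]
[ 0.52193095 -0.05211775  0.064     ] [0.07803083 0.02606176 0.        ]
[ 0.52225242 -0.09104065  0.064     ] [0.03911981 0.0250477  0.        ]
[ 0.51686988 -0.06864719  0.064     ] [0.06141394 0.03082789 0.        ]
time_s: 4.65
tcp_pos: [0.5488, -0.2309, 0.0332]
ee_rot: [[-0.011, -1.0, 0.001], [-1.0, 0.011, -0.0], [0.0, -0.001, -1.0]]
wrist_force: [-0.1, 0.8, -0.7]
gripper_width: 0.411
```

```bash
python3 -m inch '[{"jaw":150,"x":0,"y":0.4,"z":0,"ax":0,"ay":0,"az":0},{"jaw":150,"x":0,"y":0.3,"z":0,"ax":0,"ay":0,"az":0},{"jaw":150,"x":0,"y":0.15,"z":0,"ax":0,"ay":0,"az":0},{"jaw":150,"x":0,"y":0.15,"z":0,"ax":0,"ay":0,"az":0},{"jaw":150,"x":0,"y":0.15,"z":0,"ax":0,"ay":0,"az":0}]'
python3 - <<'E'
from station import *
import cv2
for n in('side','top'):
  i=cv2.convertScaleAbs(cv2.cvtColor(capture(n),cv2.COLOR_RGB2BGR),alpha=1.6)
  i=i[165:315,190:340] if n=='side' else i[170:290,190:350]
  cv2.imwrite(f'pics/{n}5c.png',cv2.resize(i,None,fx=4,fy=4,interpolation=2))
E
```

```text
time_s: 5.28
tcp_pos: [0.551, -0.1598, 0.0367]
ee_rot: [[-0.01, -1.0, 0.007], [-1.0, 0.01, -0.002], [0.002, -0.007, -1.0]]
wrist_force: [0.1, -1.1, -0.6]
gripper_width: 0.407
```

View pics/top5c.png

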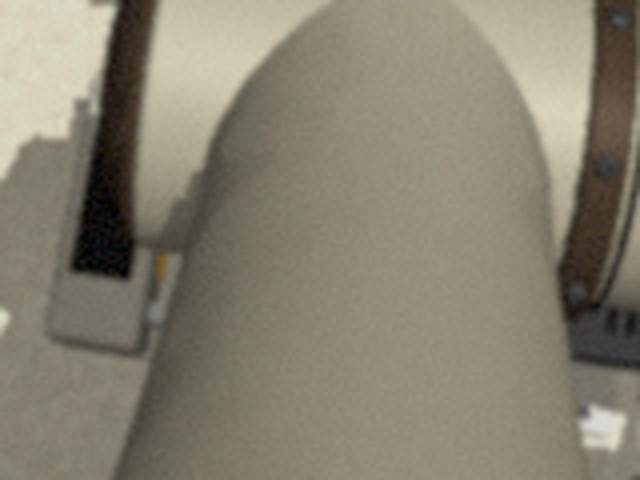

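The arm hides the pack in the top view, so I go by TCP position and the side camera.

```bash
python3 -m inch '[{"jaw":150,"x":-0.03,"y":0.15,"z":-0.05,"ax":0,"ay":0.04,"az":0},{"jaw":150,"x":-0.02,"y":0.15,"z":-0.03,"ax":0,"ay":0,"az":0},{"jaw":150,"x":0,"y":0.15,"z":0,"ax":0,"ay":0,"az":0},{"jaw":150,"x":0,"y":0.15,"z":0,"ax":0,"ay":0,"az":0}]'
python3 - <<'E'
from station import *
import cv2
for n in('side',):
  i=cv2.convertScaleAbs(cv2.cvtColor(capture(n),cv2.COLOR_RGB2BGR),alpha=1.6)
  i=i[165:315,190:340] if n=='side' else i[170:290,190:350]
  cv2.imwrite(f'pics/{n}6c.png',cv2.resize(i,None,fx=4,fy=4,interpolation=2))
E
```

```text
time_s: 5.88
tcp_pos: [0.5488, -0.1236, 0.033]
ee_rot: [[-0.01, -1.0, 0.002], [-1.0, 0.01, -0.004], [0.004, -0.002, -1.0]]
wrist_force: [-3.5, -17.8, 3.4]
gripper_width: 0.411
```

View pics/side6c.png

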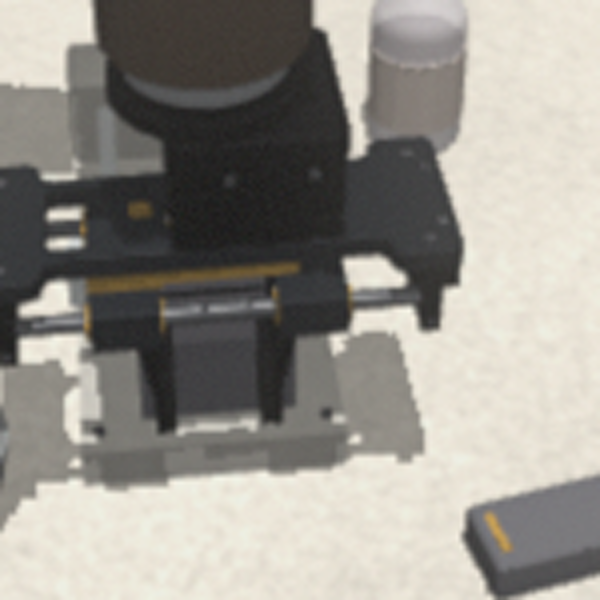

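```bash
python3 - <<'E'
import cv2
i=cv2.imread('pics/side6c.png')[260:500,60:380]
cv2.imwrite('pics/s6d.png',cv2.resize(cv2.convertScaleAbs(i,alpha=1.5),None,fx=2.4,fy=2.4,interpolation=2))
from h import *
d=[.5466,-.1306,1.553]
for u,v in ((143,418),(297,404)):
  p=onz('side',190+u/4-.4,165+v/4-.4,.02);print(p,Rz(-d[2])@[p[0]-d[0],p[1]-d[1],0])
E
```

```text
[ 0.51598652 -0.11300027  0.02      ] [0.01705217 0.03092183 0.        ]
[ 0.58424672 -0.11312745  0.02      ] [ 0.01813972 -0.03732983  0.        ]
```

View pics/s6d.png

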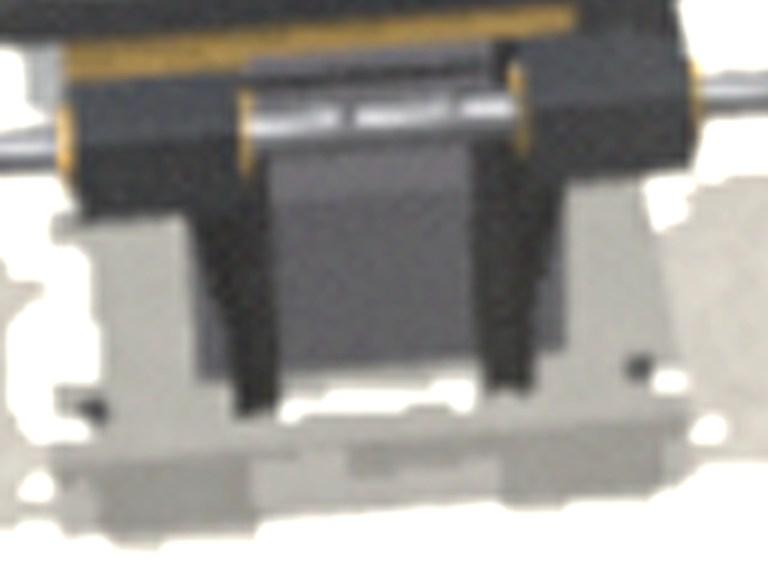

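```bash
python3 -m inch '[{"jaw":150,"x":-0.03,"y":0.12,"z":0,"ax":0,"ay":0,"az":0},{"jaw":150,"x":-0.02,"y":0.12,"z":0,"ax":0,"ay":0,"az":0}]'
```

```text
time_s: 6.18
tcp_pos: [0.5452, -0.1078, 0.0329]
ee_rot: [[-0.009, -1.0, 0.001], [-1.0, 0.009, -0.005], [0.005, -0.001, -1.0]]
wrist_force: [-0.9, -3.2, 1.0]
gripper_width: 0.413
```

```bash
python3 -m inch '[{"jaw":150,"x":0.02,"y":0.12,"z":0,"ax":0,"ay":0,"az":0},{"jaw":150,"x":0.01,"y":0.12,"z":0,"ax":0,"ay":0,"az":0}]'; python3 -m inch '[{"jaw":150,"x":0.01,"y":0.12,"z":0,"ax":0,"ay":0,"az":0},{"jaw":150,"x":0,"y":0.12,"z":0,"ax":0,"ay":0,"az":0}]'
python3 - <<'E'
from station import *
import cv2
i=cv2.convertScaleAbs(cv2.cvtColor(capture('side'),cv2.COLOR_RGB2BGR),alpha=1.6)[165:315,190:340]
cv2.imwrite('pics/side7c.png',cv2.resize(i,None,fx=4,fy=4,interpolation=2))
E
```

```text
time_s: 6.42
tcp_pos: [0.5465, -0.0922, 0.0328]
ee_rot: [[-0.009, -1.0, -0.001], [-1.0, 0.009, -0.005], [0.005, 0.0, -1.0]]
wrist_force: [-1.2, -5.4, 1.7]
gripper_width: 0.413
time_s: 6.68
tcp_pos: [0.5453, -0.0796, 0.0328]
ee_rot: [[-0.008, -1.0, -0.005], [-1.0, 0.008, -0.009], [0.009, 0.005, -1.0]]
wrist_force: [0.4, -10.6, 1.3]
gripper_width: 0.409
```

View pics/side7c.png

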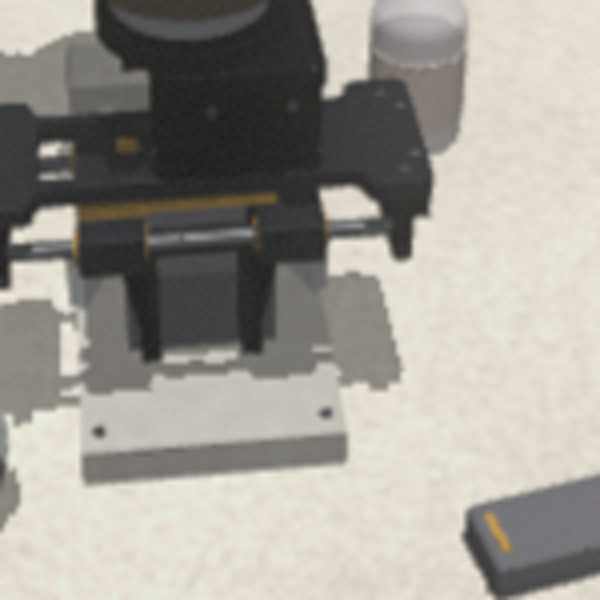

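The pack is going straight in and riding over the ball at about 10 N. I continue to the stop.

```bash
python3 -m inch '[{"jaw":150,"x":0,"y":0.12,"z":0,"ax":0,"ay":0,"az":0},{"jaw":150,"x":0,"y":0.12,"z":0,"ax":0,"ay":0,"az":0}]'; python3 -m inch '[{"jaw":150,"x":0.01,"y":0.1,"z":0,"ax":0,"ay":0,"az":0}]';python3 -m inch '[{"jaw":150,"x":0.01,"y":0.1,"z":0,"ax":0,"ay":0,"az":0}]'
```

```text
time_s: 6.98
tcp_pos: [0.5453, -0.066, 0.0329]
ee_rot: [[-0.009, -1.0, -0.006], [-1.0, 0.009, -0.011], [0.011, 0.006, -1.0]]
wrist_force: [2.2, -7.8, 0.4]
gripper_width: 0.411
time_s: 7.1
tcp_pos: [0.5456, -0.0603, 0.0329]
ee_rot: [[-0.01, -1.0, -0.007], [-1.0, 0.01, -0.012], [0.012, 0.007, -1.0]]
wrist_force: [0.1, -5.0, 2.5]
gripper_width: 0.413
time_s: 7.22
tcp_pos: [0.545, -0.0558, 0.0329]
ee_rot: [[-0.009, -1.0, -0.01], [-1.0, 0.01, -0.015], [0.015, 0.01, -1.0]]
wrist_force: [0.5, -29.9, 2.2]
gripper_width: 0.411
```

The force jumps to 30 N at TCP y -0.056, which is where the back stop should be. I give one short nudge to confirm, then retreat.

```bash
python3 -m inch '[{"jaw":150,"x":0,"y":0.05,"z":0,"ax":0,"ay":0,"az":0}]'; python3 -m inch '[{"jaw":150,"x":0,"y":-0.3,"z":0,"ax":0,"ay":0,"az":0},{"jaw":150,"x":0,"y":-0.6,"z":0.1,"ax":0,"ay":0,"az":0},{"jaw":150,"x":0,"y":-0.6,"z":0.3,"ax":0,"ay":0,"az":0},{"jaw":150,"x":0,"y":-0.6,"z":0.7,"ax":0,"ay":0,"az":0},{"jaw":150,"x":0,"y":-0.3,"z":0.9,"ax":0,"ay":0,"az":0},{"jaw":150,"x":0,"y":0,"z":0.9,"ax":0,"ay":0,"az":0},{"jaw":150,"x":0,"y":0,"z":0.9,"ax":0,"ay":0,"az":0},{"jaw":150,"x":-0.6,"y":-0.5,"z":0,"ax":0,"ay":0,"az":0},{"jaw":150,"x":-0.6,"y":-0.5,"z":0,"ax":0,"ay":0,"az":0},{"jaw":150,"x":-0.6,"y":-0.5,"z":0,"ax":0,"ay":0,"az":0},{"jaw":150,"x":-0.6,"y":-0.5,"z":0,"ax":0,"ay":0,"az":0},{"jaw":150,"x":0,"y":0,"z":0,"ax":0,"ay":0,"az":0}]'
python3 - <<'E'
from station import *
import cv2
for n in('side','top'):
  i=cv2.convertScaleAbs(cv2.cvtColor(capture(n),cv2.COLOR_RGB2BGR),alpha=1.7);cv2.imwrite(f'pics/{n}8.png',i)
  i=i[165:315,190:340] if n=='side' else i[170:290,190:350]
  cv2.imwrite(f'pics/{n}8c.png',cv2.resize(i,None,fx=4 if n=='side' else 5,fy=4 if n=='side' else 5,interpolation=2))
E
```

```text
time_s: 7.35
tcp_pos: [0.5449, -0.056, 0.0331]
ee_rot: [[-0.01, -1.0, -0.012], [-1.0, 0.011, -0.019], [0.019, 0.012, -1.0]]
wrist_force: [4.8, -27.0, -0.7]
gripper_width: 0.41
time_s: 8.85
tcp_pos: [0.396, -0.3184, 0.2623]
ee_rot: [[-0.006, -1.0, -0.013], [-1.0, 0.007, -0.005], [0.005, 0.013, -1.0]]
wrist_force: [-0.4, 0.8, -0.1]
gripper_width: 0.413
```

View pics/side8c.png

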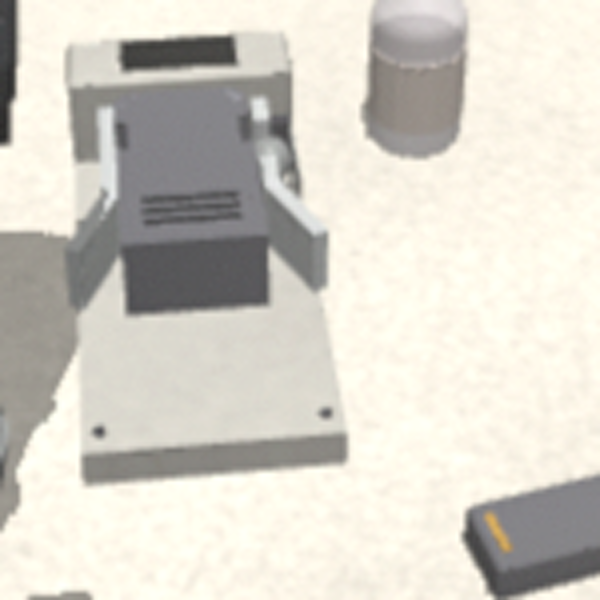

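View pics/top8c.png

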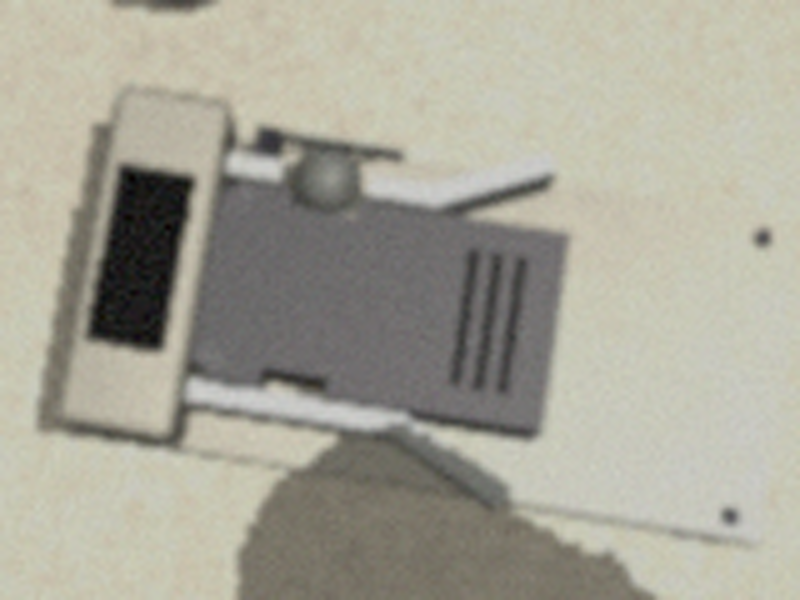

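View pics/top8.png

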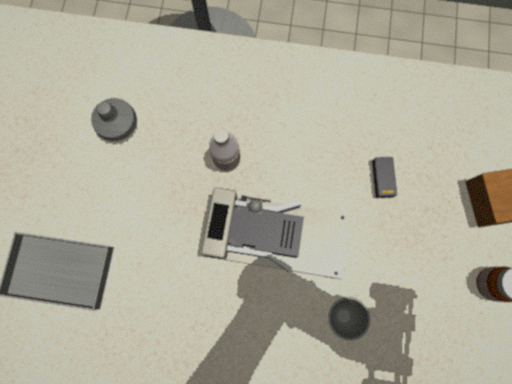

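The pack is in the bay and against the housing. The ball sits at its original place, (325,180) in the crop, and the bystanders have not moved. Before handing in, I check the foot edge numerically.

```bash
python3 - <<'E'
from h import *
d=[.5466,-.1306,1.553]
for c,xy,z in (('top',T2(568,236),.064),('top',T2(540,430),.064),('side',S1(122,245),.064),('side',S1(268,234),.064),('side',S1(128,313),.02),('side',S1(268,303),.02)):
  p=onz(c,*xy,z);print(c,np.round(Rz(-d[2])@[p[0]-d[0],p[1]-d[1],0],4))
E
```

```text
top [ 0.085  -0.0309  0.    ]
top [0.0851 0.0352 0.    ]
side [0.0833 0.0354 0.    ]
side [ 0.0837 -0.0315  0.    ]
side [0.0858 0.0349 0.    ]
side [ 0.0855 -0.0314  0.    ]
```

Every estimate puts the foot end at dock x 83 to 86 mm, and home is 85. It is square and within about 2 mm of the centre line, which is inside the channel's clearance.

```bash
python3 -c "
from station import *
print(finish_job(),sense()['time_s'])"
```

```text
the job is handed in; nothing more can be done
the job is handed in; nothing more can be done
```

I pushed the pack over the deck edge without lifting it. Then I pushed it endways into the bay, past the ball, to the back stop, and handed the job in at about 9 s. There was no verdict.

**Pushing:** The force peaked at 18 N where the pack met the mouth about 3 mm off-centre. A small sideways shift freed it. It took about 10 N riding over the ball, then dropped to 5 N and jumped to 30 N at the expected stop position.

**Last checks, both cameras:**
- **Position:** the foot end is at dock x 83 to 86 mm (home is 85). It is square and about 2 mm off the centre line, against a 4 mm limit. That is about the accuracy of the calibration.
- **Ball:** it looks to be back in its original place in the top view. I had no direct reading of how far it is pushed back.
- **Bystanders and robot:** the bottle, bowl and small pack appear unmoved, and the arm is clear of everything.

No check failed. One thing differed from the description: after tipping, the pack lay with its foot about 40 mm behind the deck edge rather than 20 mm. It still lay flat with its top at about dock x 78 mm, inside the range for the first condition.

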